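# Find the hidden catch on the kitchen radio and open its battery cover

### The arm

A 6-joint arm with a two-finger parallel gripper is mounted at the origin on a cart in front of the work surface, level with it; the furniture and walls round the work are solid. World frame = base frame: x ahead of the robot, y to its left, z up, the work surface at z = 0. Lengths are in mm, angles in rad, forces in N, time in s.
With the tool pointing down it reaches from about 250 to 850 mm from the base axis. Payload 12.5 kg.
Tool frame: the origin (TCP) lies at the centre of the arm's flange, where the gripper is bolted on; the fingertips stand 186 mm ahead of it and the grasp point (between the pads) lies 167 mm ahead of it (manip.pinch_z is the distance from the TCP to the grasp point, in mm); z points along the fingers, y is the line along which they close (so a half turn about z gives the same grasp; the last joint's range is limited). The gripper opens to 93 mm and grips with 3 to 60 N. Pads are 15 mm wide; open, the fingers measure 128 mm over their backs; the gripper's body (75 mm by 188 mm) begins 65 mm behind the grasp point.
Start: joints at [1.071, 0.351, 1.652, -0, 1.139, -0.085], TCP at [221.622, 503.358, 404.733] pointing down, gripper open.
Joint ranges: [-2.75, 2.75], [-0.79, 2.1], [0.01, 2.65], [-1.57, 4.71], [0.07, 3.14], [-2.87, 2.87]. Speed limits (rad/s): [2.22, 2.22, 2.79, 3.14, 3.14, 3.14].

### API

Orientations are given as a unit quaternion [x, y, z, w].
In Python, from rig import manip gives the robot as it stands. The module is installed in compiled form; this text tells all that it offers.
- The arm moves only by the tool step_arm, never from a script. Its arguments are lists of equal length, an entry for each row: "turn": the turn, a rotation vector about the world's x, y, z as a fraction of full scale, a list of three; "dp": the shift along the world's x, y, z as a fraction of full scale, a list of three; "hand": the finger opening in mm, from 0 to 93. A call has 1 to 8 rows; each row shifts and turns the commanded pose from where the row before left it; what a row does not reach is not made up. Full scale, the value 1, is 250 mm for a shift and 0.5 rad for a turn. A row lasts 1/8 s, in which the tool goes at most 62.5 mm and 10.7 degrees, less where a joint would pass 70% of its speed; a pose out of reach is approached as far as the arm can. A call with a number of a shift or a turn outside -1 to 1 is refused whole. A call with a gripper value outside its range is refused whole. The fingers move at their own pace and stop on an object; "newtons" is the grip in N (left out, the last holds). Time passes only in rows, so rows that do not move let the fingers close. It gives the time, the measured TCP pose, the force, the opening and the grip force at its end, in the units of the state.
- manip.read_state(): the state, without advancing time (a new reading comes with each control period).
- manip.read_camera(name): name is "scene" or "top" or "wrist"; returns a dict with "pixels" (384x512x3 uint8, red, green, blue), "fx", "fy", "cx", "cy" (pixels), "dist_coeffs" ([k1, k2, p1, p2, k3] as OpenCV has them; the pictures are not rectified), "position" and "attitude" of the camera in the world. Camera axes: x right, y up, looking along -z (the intrinsics and any distortion apply to the point x, -y, -z); pixel columns grow to the right and rows downward; lengths in mm; the calibration is good to about 2 mm. A picture is of the moment at which its call begins. There is no depth.
- manip.hand_in(): hands the job in; it is judged then, once.
The state is a dict: "t": time; "qpos": joint angles; "qvel": joint speeds; "effort": joint torques, N m; "tool_pos": TCP position; "tool_rot": TCP orientation; "ft_force": force on the tool from outside, world axes, zero at the start; "torque": the same for the moment, N m; "width": finger opening in mm; "grasp_force": force on a finger pad.
Only numpy, scipy, OpenCV 4.12 (cv2) and the standard library are available. Lean on these libraries where they do the work, as an engineer would, in place of code of your own. Each camera call takes 0.05 s, during which the arm holds its last target. There are 200 camera calls.

### The job

The kitchen radio lies on its front for a battery change: its battery cover is held by a release key set flush into the narrow inset strip beside the cover, and you cannot tell beforehand where along the strip it is. Feel lightly along the strip with a fingertip until a place gives, press the key in so that the cover springs up, then push the raised cover right over with the fingertip until it leans back on its stop, and leave it open. This is fingertip work, nothing is picked up: do not lift or shove the radio, and leave everything else on the worktop where it is.

Things in the scene. Friction and masses are not known exactly. Their poses are not given: they have to be found in the camera images.
- radio: Green kitchen radio, loose, 1.4 to 2.2 kg, lying on its front: 282 (y) x 162 (x) x 64 mm. Origin under its centre, z up; cream back panel on top, z = 64 mm. x points away from the side with knobs and handle (which reach x = -116). On the panel: inset strip x -61 to -23, y -58 to 58, surface z = 63; 5 mm web; flush battery cover x -17 to 40, y -89 to 89; then plain panel.
- strip_left (a point): Middle of the strip's end on the radio's +y side, on the strip's surface (radio frame x -42, y +58, z 63 mm). The strip is rigid, 38 mm wide and 1 mm below the panel.
- strip_right (a point): Middle of the strip's other end (radio frame x -42, y -58, z 63 mm). The key's middle lies on the line between these two ends, anywhere from 22 to 94 mm from either end; its place differs every time and is not given: feel for it (or see its hairline outline).
- release_key (a joint): How far the key is pressed straight down, m: 0 at rest, 0.005 fully in. A plain 36 x 36 mm square filling the strip's width in the strip's colour, its face 2 mm below the strip's surface (61 mm above the worktop). Yields from about 2 N, fully in at 4 to 5 N, springs back when let go. At about 3 mm it releases the cover.
- cover (a joint): Hinge angle of the battery cover, rad: 0 shut and latched, 2.3 fully over on its stop. Light 4 mm plate, 56 mm from hinge to free edge, 178 mm wide. When the key is pressed a spring kicks it up to about 1.15 rad, where it stays, still leaning over the bay towards the strip; from there it swings freely, and once pushed 0.2 rad past upright (1.57) it falls over to its stop and stays.
- cover_hinge (a point): Middle of the cover's hinge line, which runs along the radio's y (radio frame x 40, y 0, z 62 mm). The raised cover stands on this line, its free edge about 50 mm above the panel. A finger with its end 25 to 35 mm above the panel that moves from the strip towards the hinge until its front face is 10 to 20 mm past this line has pushed it far enough.
- cover_edge (a point): Middle of the cover's free edge, upper side. Shut, it lies next to the strip (radio frame x -17, y 0, z 64 mm).
- battery_pack: wrapped four-pack of small round batteries standing upright beside the radio, 29 x 29 x 50 mm, dark with copper tops and a white paper band; origin under its centre
- mug_blue: blue mug, 83 mm wide (117 mm with its handle), 94 mm high, at the back; origin under its centre
- peeler: peeler with a yellow handle, 170 mm long, lying at the right; origin under its centre
- matchbox: yellow and brown matchbox lying flat, 36 x 54 x 15 mm, behind the radio; origin under its centre
- onion: red onion, about 84 mm, near the front right corner; origin under its centre
- lemon: yellow lemon, 78 x 55 x 56 mm, at the right; origin under its centre
- dish_brush: grey dish brush, 269 mm long, lying at the left beside the sink; origin under its centre

How it is judged:
By the outcome, as a careful person would: the job done as asked, in the order asked, and still so for the second after the job is handed in, with the robot touching nothing.
It also fails if it takes over 48 s, if anything falls off the work surface, if the arm or the gripper's body presses on something with over 40 N, if the wrist force passes 120 N, or if a joint passes its speed limit or range.

## Working session

There is one attempt and no reset: what is moved stays moved. The work goes in short steps, Python scripts to look and compute and a tool call to move; the robot and the scene stay as the last step left them, time stands still between calls to the robot, and variables do not carry over. Pictures are saved under pics/ and viewed, at most 10 in all, crops included, and the job is handed in when it is done.

Besides the shell and the picture viewer there is one more tool, called as name(argument=value, ...) on one line, values as JSON. step_arm: Moves the arm, as the interface text tells. Its arguments: {"type":"object","properties":{"turn":{"type":"array"},"dp":{"type":"array"},"hand":{"type":"array"},"newtons":{"type":"number"}},"required":["turn","dp","hand"]}

```bash
mkdir -p pics; cat > h.py <<'E'
import numpy as np,cv2
from scipy.spatial.transform import Rotation as R
from rig import manip
def cam(n,save=None):
    c=manip.read_camera(n)
    if save: cv2.imwrite('pics/'+save,c['pixels'][:,:,::-1])
    return c
def geo(c):
    K=np.array([[c['fx'],0,c['cx']],[0,c['fy'],c['cy']],[0,0,1.]])
    a=np.array(c['attitude']);M=a if a.shape==(3,3) else R.from_quat(a).as_matrix()
    return K,np.array(c['dist_coeffs'],float),M,np.array(c['position'],float)
def plane(c,px,z):
    K,d,M,p=geo(c)
    u=cv2.undistortPoints(np.array(px,float).reshape(-1,1,2),K,d).reshape(-1,2)
    r=np.c_[u[:,0],-u[:,1],-np.ones(len(u))]@M.T
    return p+r*((z-p[2])/r[:,2])[:,None]
def proj(c,P):
    K,d,M,p=geo(c)
    q=(np.array(P,float).reshape(-1,3)-p)@M
    q=q*[1,-1,-1]
    return cv2.projectPoints(q.reshape(-1,1,3),np.zeros(3),np.zeros(3),K,d)[0].reshape(-1,2)
E
python3 - <<'E'
from h import *
a=cam('top','top.png');b=cam('scene','scene.png');
cv2.imwrite('pics/ab.png',cv2.resize(np.hstack([a['pixels'],b['pixels']])[:,:,::-1],(800,300)))
print(a['position'],a['attitude'],b['position'],b['attitude'],manip.read_state())
E
```

```text
[ 369.06925946  -18.89644134 1258.55692367] [-0.05772419  0.06170053  0.70920447 -0.69992141] [-166.61091718 -596.06708838  604.15074234] [ 0.45679782 -0.21612208 -0.36648143  0.78122875] {'t': 0.1, 'qpos': array([ 1.07138653e+00,  3.51183915e-01,  1.65231240e+00, -2.02474295e-05,
        1.13908242e+00, -8.46286954e-02]), 'qvel': array([ 0.00060466, -0.00096991, -0.00063397, -0.00081862, -0.00039054,
        0.0015801 ]), 'effort': array([ 1.57272683e-03, -4.98034644e+01, -2.85707438e+01,  7.01162894e-02,
        2.38071126e-02,  2.70068563e-05]), 'tool_pos': array([221.58865384, 503.27740118, 404.27244079]), 'tool_rot': array([ 2.05902896e-01,  9.78572304e-01, -4.74815416e-04, -1.33136611e-04]), 'ft_force': array([ 0.00257999,  0.3836914 , -0.6916361 ]), 'torque': array([-0.01821299, -0.04817855, -0.03491028]), 'grasp_force': 0.0, 'width': 93.1798403713108}
```

View pics/top.png

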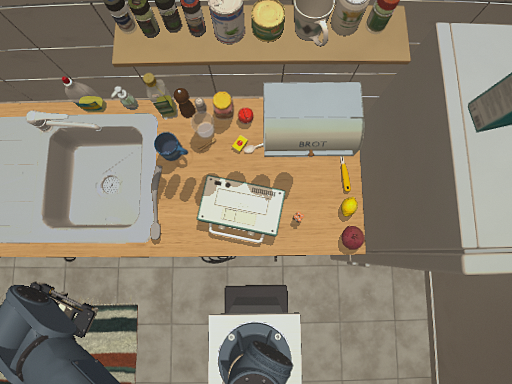

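View pics/scene.png

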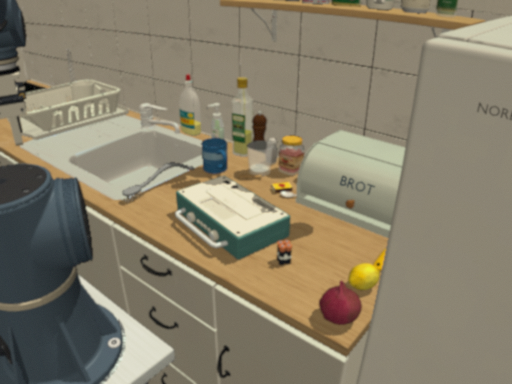

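```bash
python3 - <<'E'
from h import *
a=cv2.imread('pics/top.png');b=cv2.imread('pics/scene.png')
A=cv2.resize(a[170:248,190:292],None,fx=7,fy=7,interpolation=cv2.INTER_CUBIC)
cv2.imwrite('pics/topc.png',A)
B=cv2.resize(b[172:256,172:294],None,fx=6.5,fy=6.5,interpolation=cv2.INTER_CUBIC)
cv2.imwrite('pics/scenec.png',B)
E
```

```text
(no output)
```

View pics/topc.png

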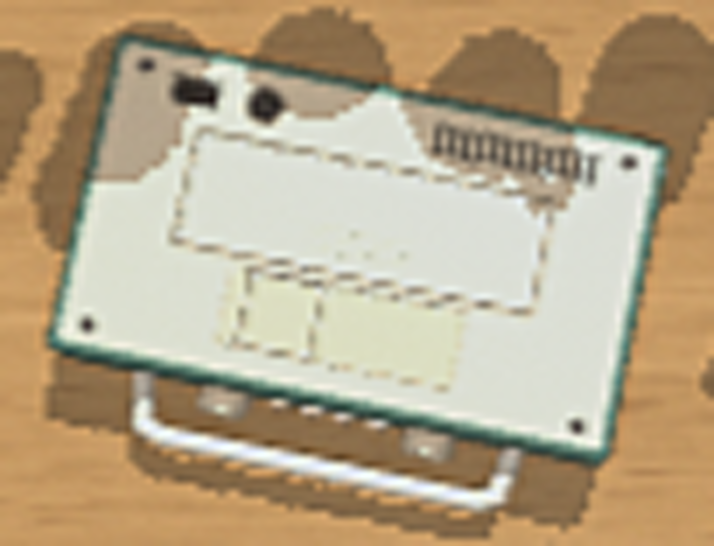

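View pics/scenec.png

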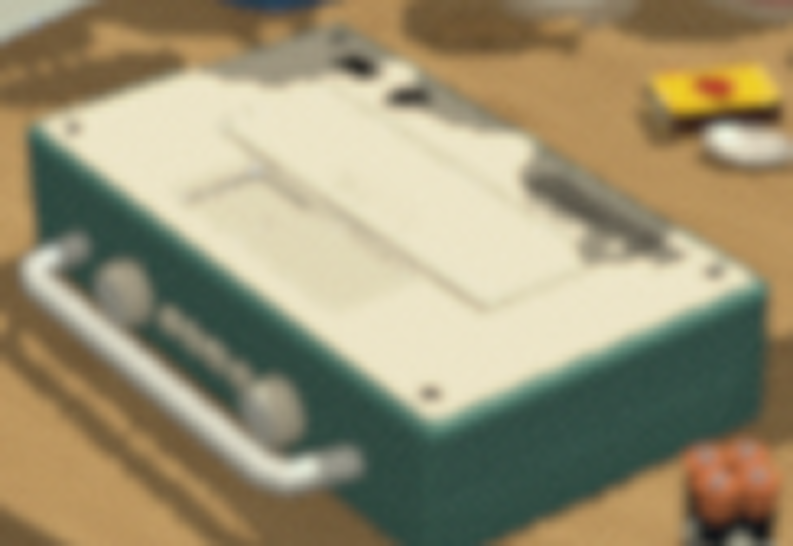

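```bash
cat > pose.py <<'E'
from h import *
a=cam('top')
f=lambda q:np.array([190,170])+(np.array(q,float)+.5)/7-.5
C=plane(a,f([(122,38),(666,148),(605,462),(52,345)]),64)[:,:2]
L=np.array([(81,141),(81,-141),(-81,-141),(-81,141)],float)
m=C.mean(0);H=(L).T@(C-m);U,S,V=np.linalg.svd(H);Rm=V.T@U.T
yaw=np.arctan2(Rm[1,0],Rm[0,0])
print('centre',m,'yaw',yaw,'edges',np.linalg.norm(np.diff(C,axis=0),axis=1))
print('resid',C-(L@Rm.T+m))
w=lambda x,y:Rm@[x,y]+m
k=plane(a,f([(280,312),(226,308),(460,350),(178,240),(533,312)]),63)[:,:2]
print('radio frame key,strip ends,cover corners',(k-m)@Rm)
for n,p in dict(sl=(-42,58),sr=(-42,-58),hinge=(40,0)).items(): print(n,w(*p))
E
python3 pose.py
```

```text
centre [524.61412029  37.8817337 ] yaw -0.2163536009628608 edges [275.79393458 157.26930373 275.11844824]
resid [[-3.29575657 -2.08246144]
 [-1.76957918  3.9363702 ]
 [ 2.76871714  2.54505612]
 [ 2.29661861 -4.39896487]]
radio frame key,strip ends,cover corners [[-39.36645065  31.77200874]
 [-42.80213359  58.06232393]
 [-39.77607396 -58.15885194]
 [-14.86899699  88.50230452]
 [-14.37451213 -89.3179721 ]]
sl [496.04411917 103.54568907]
sr [471.1424376   -9.74996952]
hinge [563.68158877  29.29494695]
```

step_arm(turn=[[0, 0, -0.34], [0, 0, -0.34], [0, 0, -0.34], [0, 0, -0.34], [0, 0, -0.34], [0, 0, -0.34], [0, 0, -0.34], [0, 0, -0.34]], dp=[[0.107, -0.206, -0.03], [0.107, -0.206, -0.03], [0.107, -0.206, -0.03], [0.107, -0.206, -0.03], [0.107, -0.206, -0.03], [0.107, -0.206, -0.03], [0.107, -0.206, -0.03], [0.107, -0.206, -0.03]], hand=[93, 93, 93, 93, 93, 93, 93, 93])

```text
t: 1.15
tool_pos: [436.2, 89.5, 344.6]
tool_rot: [0.777, 0.629, 0.0, 0.0]
ft_force: [0.5, 0.5, -0.5]
width: 93.0
grasp_force: 0.0
```

step_arm(turn=[[0, 0, 0]], dp=[[0, 0, 0]], hand=[93])

```text
t: 1.27
tool_pos: [436.7, 88.6, 344.2]
tool_rot: [0.778, 0.629, -0.0, -0.0]
ft_force: [-0.0, 0.7, 0.2]
width: 92.9
grasp_force: 0.0
```

```bash
python3 - <<'E'
from h import *
c=cam('wrist','w1.png');print(c['position'],c['attitude'])
s=manip.read_state();M=R.from_quat(s['tool_rot']).as_matrix()
tip=np.array(s['tool_pos'])+M@[0,55.3,186]
print(tip)
th=-.2164;Rm=R.from_euler('z',th).as_matrix()
for p in [(-42,32,61),(-42,58,63),(-42,-58,63),(-17,89,64),(-17,-89,64),(81,141,64),(-81,141,64)]:
  print(p,proj(c,Rm@p+[524.6,37.9,0]))
print('tip radio',Rm.T@(tip-[524.6,37.9,0]),proj(c,tip))
E
```

```text
[451.27616413 160.64816582 323.14866417] [-0.13180586  0.01437108 -0.1047592   0.9856197 ]
[489.92405677  78.75710348 158.33202582]
(-42, 32, 61) [[318.85955311 192.89005068]]
(-42, 58, 63) [[321.26107139 161.25432064]]
(-42, -58, 63) [[312.74714855 293.10627225]]
(-17, 89, 64) [[356.53631076 121.2961438 ]]
(-17, -89, 64) [[338.274859   323.42615432]]
(81, 141, 64) [[486.74329616  55.38287283]]
(-81, 141, 64) [[273.26622103  47.20853873]]
tip radio [-42.63981994  32.4587384  158.33202582] [[353.67169069 241.19226205]]
```

View pics/w1.png

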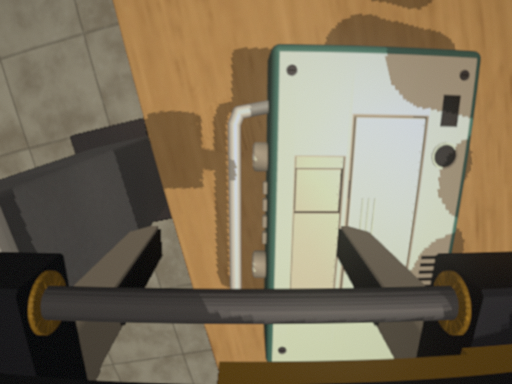

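step_arm(turn=[[0, 0, 0], [0, 0, 0], [0, 0, 0], [0, 0, 0]], dp=[[0.004, 0.006, -0.12], [0, 0, -0.12], [0, 0, -0.12], [0, 0, 0]], hand=[93, 93, 93, 93])

```text
t: 1.82
tool_pos: [435.7, 93.8, 253.6]
tool_rot: [0.775, 0.632, -0.002, -0.001]
ft_force: [-1.1, 0.3, 0.9]
width: 92.8
grasp_force: 0.0
```

step_arm(turn=[[0, 0, 0], [0, 0, 0]], dp=[[0, 0, 0], [0, 0, 0]], hand=[93, 93])

```text
t: 2.08
tool_pos: [436.8, 93.2, 255.9]
tool_rot: [0.775, 0.632, 0.001, 0.001]
ft_force: [0.4, -0.1, -0.1]
width: 93.1
grasp_force: 0.0
```

```bash
python3 - <<'E'
from h import *
s=manip.read_state();M=R.from_quat(s['tool_rot']).as_matrix()
print(s['tool_pos'],s['tool_rot'],s['ft_force'],s['qvel'],s['qpos'])
tip=np.array(s['tool_pos'])+M@[0,55.3,186]
Rm=R.from_euler('z',-.2164).as_matrix()
print('tip',tip,'tip radio',Rm.T@(tip-[524.6,37.9,0]))
a=cam('scene','s2.png')['pixels'][:,:,::-1];b=cam('wrist')['pixels'][:,:,::-1]
cv2.imwrite('pics/s2.png',np.hstack([cv2.resize(a[130:260,150:310],(480,390)),cv2.resize(b[130:310,190:390],(320,390))]))
E
```

```text
[436.84570402  93.17855471 255.88878048] [7.75206313e-01 6.31707361e-01 8.40797031e-04 5.25128999e-04] [ 0.40268005 -0.13611045 -0.06264421] [-0.00651363  0.00209108  0.00341105 -0.00128917 -0.00585674  0.00181243] [1.05849255e-01 4.02957505e-01 2.03290631e+00 6.01150514e-05
 7.03746596e-01 3.09091590e-01]
tip [491.37273512  82.06012679  69.99291329] tip radio [-41.93413808  35.99577743  69.99291329]
```

View pics/s2.png

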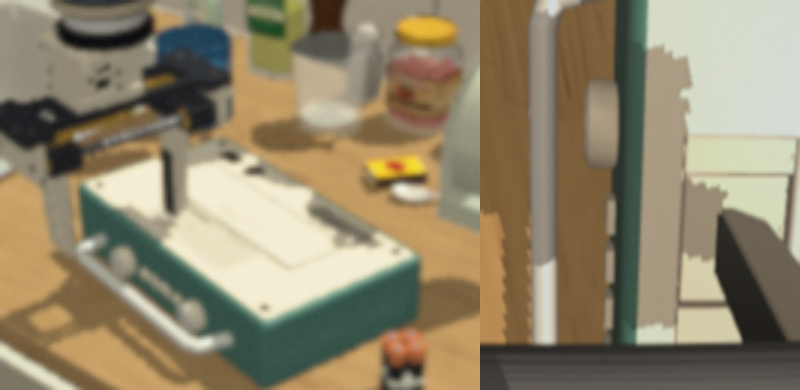

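step_arm(turn=[[0, 0, 0], [0, 0, 0], [0, 0, 0], [0, 0, 0]], dp=[[0, -0.01, -0.008], [0, 0, -0.008], [0, 0, -0.008], [0, 0, 0]], hand=[93, 93, 93, 93])

```text
t: 2.68
tool_pos: [436.6, 90.4, 248.5]
tool_rot: [0.775, 0.631, -0.0, -0.0]
ft_force: [0.4, 0.2, -1.0]
width: 93.1
grasp_force: 0.0
```

step_arm(turn=[[0, 0, 0], [0, 0, 0]], dp=[[0, 0, -0.004], [0, 0, 0]], hand=[93, 93])

```text
t: 2.92
tool_pos: [436.6, 90.4, 247.7]
tool_rot: [0.775, 0.631, -0.0, -0.0]
ft_force: [0.7, -0.0, 0.1]
width: 92.6
grasp_force: 0.0
```

step_arm(turn=[[0, 0, 0], [0, 0, 0]], dp=[[0, 0, -0.004], [0, 0, 0]], hand=[93, 93])

```text
t: 3.18
tool_pos: [436.6, 90.4, 246.8]
tool_rot: [0.775, 0.631, 0.0, 0.0]
ft_force: [-0.3, 0.4, 2.2]
width: 92.9
grasp_force: 0.8
```

step_arm(turn=[[0, 0, 0], [0, 0, 0]], dp=[[0, 0, -0.004], [0, 0, 0]], hand=[93, 93])

```text
t: 3.42
tool_pos: [436.7, 90.4, 245.7]
tool_rot: [0.775, 0.631, 0.0, 0.0]
ft_force: [-0.0, 0.2, 3.0]
width: 93.1
grasp_force: 1.1
```

Contact on the key (below the strip's surface, so in the key's recess) and it is yielding. Continue.

step_arm(turn=[[0, 0, 0], [0, 0, 0]], dp=[[0, 0, -0.004], [0, 0, 0]], hand=[93, 93])

```text
t: 3.68
tool_pos: [436.7, 90.4, 244.7]
tool_rot: [0.775, 0.631, 0.0, 0.0]
ft_force: [-0.9, 0.7, 2.1]
width: 93.1
grasp_force: 1.3
```

step_arm(turn=[[0, 0, 0], [0, 0, 0]], dp=[[0, 0, -0.004], [0, 0, 0]], hand=[93, 93])

```text
t: 3.92
tool_pos: [436.7, 90.4, 243.7]
tool_rot: [0.775, 0.631, 0.0, 0.0]
ft_force: [-0.3, 0.6, 3.4]
width: 93.5
grasp_force: 1.6
```

step_arm(turn=[[0, 0, 0], [0, 0, 0], [0, 0, 0], [0, 0, 0]], dp=[[0, 0, -0.004], [0, 0, 0], [0, 0, 0], [0, 0, 0]], hand=[93, 93, 93, 93])

```text
t: 4.42
tool_pos: [436.6, 90.4, 242.8]
tool_rot: [0.775, 0.631, 0.0, 0.0]
ft_force: [0.1, 0.9, 2.7]
width: 92.9
grasp_force: 1.8
```

```bash
python3 - <<'E'
from h import *
a=cam('scene')['pixels'][:,:,::-1];b=cam('wrist')['pixels'][:,:,::-1]
cv2.imwrite('pics/s3.png',np.hstack([cv2.resize(a[130:260,150:310],(480,390)),cv2.resize(b,(320,390))]))
E
```

```text
(no output)
```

View pics/s3.png

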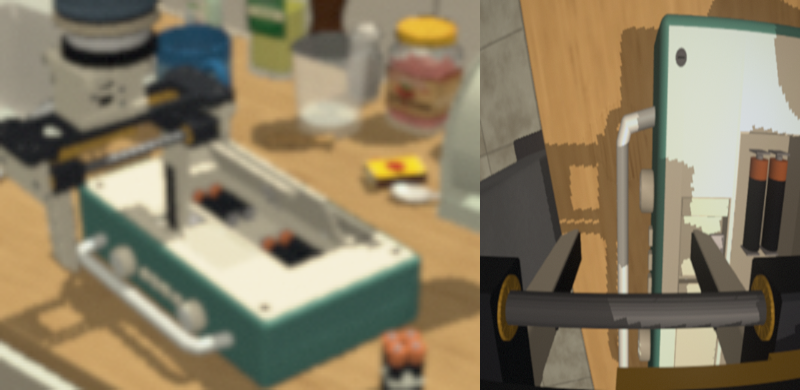

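step_arm(turn=[[0, 0, 0], [0, 0, 0], [0, 0, 0], [0, 0, 0], [0, 0, 0]], dp=[[0, 0, 0.03], [0, 0, 0.04], [0, 0, 0.04], [0, 0, 0.04], [0, 0, 0]], hand=[93, 93, 93, 93, 93])

```text
t: 5.15
tool_pos: [436.8, 90.4, 281.1]
tool_rot: [0.775, 0.631, 0.001, 0.0]
ft_force: [-0.8, -0.4, -0.1]
width: 92.9
grasp_force: 0.0
```

step_arm(turn=[[0, 0, 0], [0, 0, 0], [0, 0, 0], [0, 0, 0], [0, 0, 0], [0, 0, 0], [0, 0, 0], [0, 0, 0]], dp=[[0.044, -0.01, 0], [0.044, -0.01, 0], [0.044, -0.01, 0], [0.044, -0.01, 0], [0.044, -0.01, 0], [0.044, -0.01, 0], [0.044, -0.01, 0], [0.044, -0.01, 0]], hand=[93, 93, 93, 93, 93, 93, 93, 93])

```text
t: 6.15
tool_pos: [525.4, 70.2, 280.2]
tool_rot: [0.775, 0.631, -0.0, -0.0]
ft_force: [0.6, 0.0, -0.6]
width: 93.0
grasp_force: 0.0
```

step_arm(turn=[[0, 0, 0], [0, 0, 0], [0, 0, 0], [0, 0, 0]], dp=[[0, 0, 0], [0, 0, 0], [0, 0, 0], [0, 0, 0]], hand=[93, 93, 93, 93])

```text
t: 6.65
tool_pos: [524.5, 70.4, 280.3]
tool_rot: [0.775, 0.632, -0.0, -0.0]
ft_force: [-0.8, 0.7, -0.0]
width: 92.9
grasp_force: 0.0
```

```bash
python3 - <<'E'
from h import *
a=cam('scene')['pixels'][:,:,::-1];b=cam('wrist')['pixels'][:,:,::-1]
cv2.imwrite('pics/s4.png',np.hstack([cv2.resize(a[130:260,150:310],(480,390)),cv2.resize(b,(320,390))]))
E
```

```text
(no output)
```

View pics/s4.png

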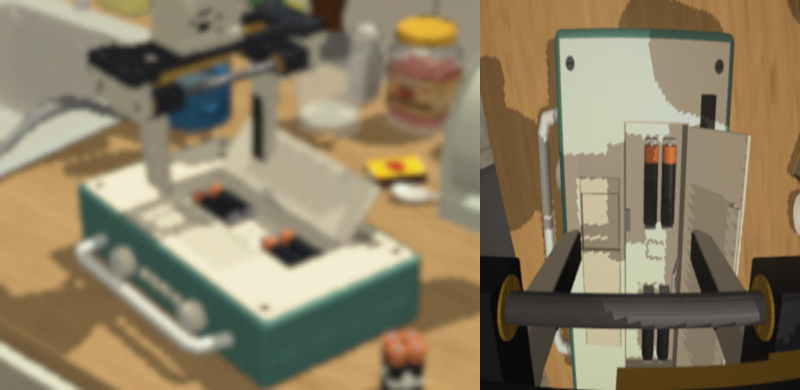

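The cover leans back on its stop behind the finger (scene crop about (310,180)), and the bay is open. I'll back off 25 mm, go up and check.

step_arm(turn=[[0, 0, 0], [0, 0, 0], [0, 0, 0], [0, 0, 0], [0, 0, 0], [0, 0, 0], [0, 0, 0], [0, 0, 0]], dp=[[-0.05, 0.01, 0], [-0.05, 0.01, 0.02], [0, 0, 0.1], [0, 0, 0.15], [0, 0, 0.15], [0, 0, 0.1], [0, 0, 0], [0, 0, 0]], hand=[93, 93, 93, 93, 93, 93, 93, 93])

```text
t: 7.75
tool_pos: [499.0, 75.4, 409.3]
tool_rot: [0.775, 0.631, -0.001, -0.0]
ft_force: [-1.1, 0.4, 0.2]
width: 93.0
grasp_force: 0.0
```

```bash
python3 - <<'E'
from h import *
a=cam('scene')['pixels'][:,:,::-1];b=cam('wrist')['pixels'][:,:,::-1]
cv2.imwrite('pics/s5.png',np.hstack([cv2.resize(a[130:260,150:310],(480,390)),cv2.resize(b,(320,390))]))
print(manip.read_state()['tool_pos'])
E
```

```text
[499.25611991  75.39619988 409.06057987]
```

View pics/s5.png

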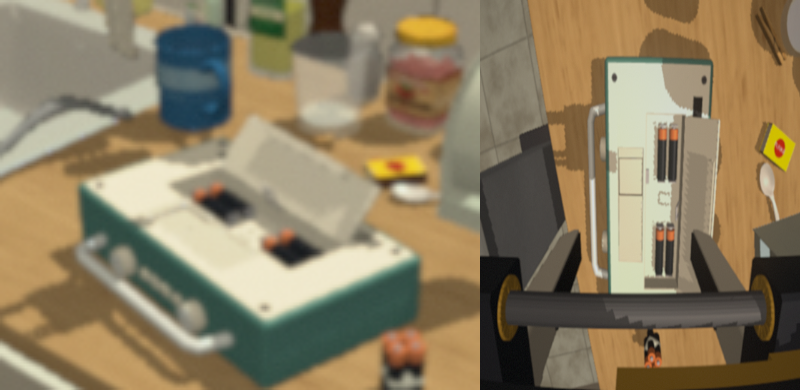

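The cover stands open on its stop, the robot is clear and the radio hasn't moved.

```bash
python3 -c "
from rig import manip
print(manip.hand_in())"
```

```text
the job is handed in; nothing more can be done
None
```

I pressed the release key in with light force (about 3 N), pushed the raised cover over onto its stop, backed the arm off clear and handed the job in; the last pictures show the cover open and the radio where it was. I found the key by its outline in the camera images rather than by feeling along the strip.

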